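# Read the amber reference cuvette through two filters

## Task

First put exactly two of the four grey filters into the blue loading tray of the colorimeter, lying flat side by side, and leave the other two filters where they are. Then take the amber cuvette out of the stand by its frosted faces only, never letting the fingers touch its clear windows, and hold it upright, centred in the light path between the two towers, with its clear windows squarely facing the towers, without bumping it against the colorimeter. Finish while still holding it there steadily; do not put it down or let go, and do not disturb the other cuvettes, the bottles or the jar.

Things in the scene. Friction and masses are not known exactly. Their poses are not given: they have to be found in the camera images.
- amber_mid (a point): amber glass cuvette, 55 mm high, with amber cap, upright in one of the stand's wells; point at its centre, 27.5 mm above its bottom. x axis: through the two white frosted faces, 20 mm apart, each 24 mm wide and 50 mm high from the bottom up. y axis: through the two clear amber windows, 28 mm apart, 16 mm wide, 2 mm proud of the frosted walls' ends. About 63 g; lowest 10 mm in the well.
- amber_window_a: the amber cuvette's clear window on its +y side (16 x 2 x 46 mm); origin at its centre. Not to be touched by the fingers.
- amber_window_b: the amber cuvette's clear window on its -y side, the same
- cuvette_amber: the whole amber cuvette; origin at the centre of its bottom, axes as for its centre point
- cuvette_green: the green cuvette: same size and build as the amber one, with green core and cap; origin at the centre of its bottom. A bystander.
- cuvette_blue: the blue cuvette: same size and build as the amber one, with blue core and cap; origin at the centre of its bottom. A bystander.
- stand: the cuvette stand, a fixed grey block 60 x 170 x 20 mm (x, y, z), origin under its centre; three wells 10 mm deep and 1.5 mm wider all round than a cuvette, in a row along its y at -50, 0 and +50 mm, the cuvettes' axes parallel to the stand's
- colorimeter: the colorimeter, fixed; origin under the middle of its grey base plate (120 x 320 x 15 mm). Two lavender-grey towers (100 x 80 mm, tops 138 mm above the bench) stand at y = +115 and -115 mm of it; the open gap between them is 150 mm wide
- beam_mid (a point): the middle of the light path (a thin yellow beam from tower to tower), half-way between the towers and 95 mm above the bench; its y axis runs along the beam, z is up. Nothing stands in the gap above the 15 mm base plate
- tray_floor (a point): the centre of the floor of the blue loading tray, 5 mm above the bench, at the colorimeter's robot side (165 mm from the beam along its -x); the floor is 90 mm (x) by 160 mm (y) inside, the rim 6 mm above the floor and 3 mm thick; axes as the colorimeter's
- filter0_mid (a point): a grey filter in a black ring mount: flat disc 36 mm in diameter, 14 mm thick, 35 g, lying flat on the bench; point at its centre. All four filters are alike.
- filter1_mid (a point): a grey filter in a black ring mount: flat disc 36 mm in diameter, 14 mm thick, 35 g, lying flat on the bench; point at its centre. All four filters are alike.
- filter2_mid (a point): a grey filter in a black ring mount: flat disc 36 mm in diameter, 14 mm thick, 35 g, lying flat on the bench; point at its centre. All four filters are alike.
- filter3_mid (a point): a grey filter in a black ring mount: flat disc 36 mm in diameter, 14 mm thick, 35 g, lying flat on the bench; point at its centre. All four filters are alike.
- filter0: the same filter 0; origin at the centre of its underside
- filter1: the same filter 1; origin at the centre of its underside
- filter2: the same filter 2; origin at the centre of its underside
- filter3: the same filter 3; origin at the centre of its underside
- paste_jar: clear jar with white lid, 68 mm wide, 75 mm high. A bystander; its origin is the centre of its underside
- ink_bottle0: small amber bottle with black cap, 32 mm wide, 65 mm high. A bystander; its origin is the centre of its underside
- ink_bottle1: small green bottle with black cap, 32 mm wide, 60 mm high. A bystander; its origin is the centre of its underside
Things that resemble listed ones, but are neither listed nor needed, are in the scene too. What is shaped like the filter3 but pink or yellow is not meant.

How it is judged:
On the way, in this order (a step that is already met when the one before it is completed fails the run):
1. exactly two filters lie flat in the blue tray, let go, the other two left alone ((((x of filter0_mid in the frame of tray_floor between -0.035 and 0.035 m and y of filter0_mid in the frame of tray_floor between -0.07 and 0.07 m and z of filter0_mid in the frame of tray_floor below 0.012 m and angle between filter0_mid's own z axis and vertical below 0.2 rad) and (x of filter1_mid in the frame of tray_floor between -0.035 and 0.035 m and y of filter1_mid in the frame of tray_floor between -0.07 and 0.07 m and z of filter1_mid in the frame of tray_floor below 0.012 m and angle between filter1_mid's own z axis and vertical below 0.2 rad) and distance of each of filter2_mid, filter3_mid from where it was at the start of the episode below 0.03 m) or ((x of filter0_mid in the frame of tray_floor between -0.035 and 0.035 m and y of filter0_mid in the frame of tray_floor between -0.07 and 0.07 m and z of filter0_mid in the frame of tray_floor below 0.012 m and angle between filter0_mid's own z axis and vertical below 0.2 rad) and (x of filter2_mid in the frame of tray_floor between -0.035 and 0.035 m and y of filter2_mid in the frame of tray_floor between -0.07 and 0.07 m and z of filter2_mid in the frame of tray_floor below 0.012 m and angle between filter2_mid's own z axis and vertical below 0.2 rad) and distance of each of filter1_mid, filter3_mid from where it was at the start of the episode below 0.03 m) or ((x of filter0_mid in the frame of tray_floor between -0.035 and 0.035 m and y of filter0_mid in the frame of tray_floor between -0.07 and 0.07 m and z of filter0_mid in the frame of tray_floor below 0.012 m and angle between filter0_mid's own z axis and vertical below 0.2 rad) and (x of filter3_mid in the frame of tray_floor between -0.035 and 0.035 m and y of filter3_mid in the frame of tray_floor between -0.07 and 0.07 m and z of filter3_mid in the frame of tray_floor below 0.012 m and angle between filter3_mid's own z axis and vertical below 0.2 rad) and distance of each of filter1_mid, filter2_mid from where it was at the start of the episode below 0.03 m) or ((x of filter1_mid in the frame of tray_floor between -0.035 and 0.035 m and y of filter1_mid in the frame of tray_floor between -0.07 and 0.07 m and z of filter1_mid in the frame of tray_floor below 0.012 m and angle between filter1_mid's own z axis and vertical below 0.2 rad) and (x of filter2_mid in the frame of tray_floor between -0.035 and 0.035 m and y of filter2_mid in the frame of tray_floor between -0.07 and 0.07 m and z of filter2_mid in the frame of tray_floor below 0.012 m and angle between filter2_mid's own z axis and vertical below 0.2 rad) and distance of each of filter0_mid, filter3_mid from where it was at the start of the episode below 0.03 m) or ((x of filter1_mid in the frame of tray_floor between -0.035 and 0.035 m and y of filter1_mid in the frame of tray_floor between -0.07 and 0.07 m and z of filter1_mid in the frame of tray_floor below 0.012 m and angle between filter1_mid's own z axis and vertical below 0.2 rad) and (x of filter3_mid in the frame of tray_floor between -0.035 and 0.035 m and y of filter3_mid in the frame of tray_floor between -0.07 and 0.07 m and z of filter3_mid in the frame of tray_floor below 0.012 m and angle between filter3_mid's own z axis and vertical below 0.2 rad) and distance of each of filter0_mid, filter2_mid from where it was at the start of the episode below 0.03 m) or ((x of filter2_mid in the frame of tray_floor between -0.035 and 0.035 m and y of filter2_mid in the frame of tray_floor between -0.07 and 0.07 m and z of filter2_mid in the frame of tray_floor below 0.012 m and angle between filter2_mid's own z axis and vertical below 0.2 rad) and (x of filter3_mid in the frame of tray_floor between -0.035 and 0.035 m and y of filter3_mid in the frame of tray_floor between -0.07 and 0.07 m and z of filter3_mid in the frame of tray_floor below 0.012 m and angle between filter3_mid's own z axis and vertical below 0.2 rad) and distance of each of filter0_mid, filter1_mid from where it was at the start of the episode below 0.03 m)) and contact force between each of filter0, filter1, filter2, filter3 and the fingers below 0.1 N), for 0.2 s.
2. the amber cuvette is lifted clear of its stand by the fingers (contact force between cuvette_amber and the fingers above 0.5 N and height (world z) of amber_mid above 0.065 m and contact force between cuvette_amber and stand below 0.05 N), for 0.2 s.
At the end, for the whole second after the job is handed in: Exactly two filters flat in the tray, released, the others within 30 mm of their start. Fingers hold the amber cuvette clear of all else, still, centred on the beam within 8 mm sideways, 14 mm in height, 30 mm along it; upright and windows square to it within 0.2 rad (all of step 1 and x of amber_mid in the frame of beam_mid between -0.008 and 0.008 m and y of amber_mid in the frame of beam_mid between -0.03 and 0.03 m and z of amber_mid in the frame of beam_mid between -0.014 and 0.014 m and angle between the y axis of amber_mid and the y axis of beam_mid, either way round below 0.2 rad and angle between amber_mid's own z axis and vertical below 0.2 rad and contact force between cuvette_amber and the fingers above 0.5 N and contact force between cuvette_amber and colorimeter below 0.05 N and linear speed of cuvette_amber below 0.03 m/s); the arm keeps its last pose, push and grip.
It fails at once if a finger touches a clear window of the amber cuvette (contact force between any of amber_window_a, amber_window_b and the fingers above 0.3 N).
It fails at once if the amber cuvette is bumped against the colorimeter (contact force between cuvette_amber and colorimeter above 1 N).
It fails at once if another cuvette is disturbed (moved over 15 mm or tipped) (distance of any of cuvette_green, cuvette_blue from where it was at the start of the episode above 0.015 m or angle between any of cuvette_green, cuvette_blue's own z axis and vertical above 0.3 rad).
It fails at once if a bystander is moved over 30 mm (distance of any of paste_jar, ink_bottle0, ink_bottle1 from where it was at the start of the episode above 0.03 m).
It also fails if it takes over 69 s, if anything falls off the work surface, if the arm or the gripper's body presses on something with over 40 N, if the wrist force passes 120 N, or if a joint passes its speed limit or range.

## Robot

A 6-joint arm with a two-finger parallel gripper is mounted at the origin on the work surface. World frame = base frame: x ahead of the robot, y to its left, z up, the work surface at z = 0. Lengths are in m, angles in rad, forces in N, time in s.
With the tool pointing down it reaches from about 0.375 to 0.9 m from the base axis. Payload 3.1 kg.
Tool frame: the origin (TCP) lies at the very end of the fingers, on their centre line; the grasp point (between the pads) lies 19 mm behind it; x points along the fingers, y is the direction in which the jaws open and shut, and the axes are right-handed (so a half turn about x gives the same grasp; the last joint's range is limited). The gripper opens to 85 mm and grips with 20 to 120 N. Pads are 22 mm wide; open, the fingers measure 114 mm over their backs; the gripper's body (76 mm by 85 mm) begins 54 mm behind the grasp point. The pads swing forward as they close: fully open they stand 13 mm farther back than shut.
Start: joints at [-1.415, 0.527, 1.433, -0, 1.181, -0.178], TCP at [0.205, -0.59, 0.231] pointing down, gripper open.
Joint ranges: [-3.08, 3.08], [-0.75, 2.2], [0.22, 2.44], [-1.43, 4.57], [0, 2.65], [-2.85, 2.85]. Speed limits (rad/s): [2.79, 2.79, 3.14, 3.14, 3.14, 3.14].

## Interface

Orientations are given as a unit quaternion [x, y, z, w].
In Python, from station import sense, snapshot, camera_model, sign_off gives the robot as it stands.
- The arm moves only by the tool step_arm, never from a script. Its argument "increments" is one flat list of numbers, 5 for each row, row after row: the shift along the tool's x, y, z in units of 60 mm (1.0 is 60 mm), then the turn about the tool's x in units of 5 degrees (1.0 is 5 degrees), then the closure, from 0 (fully open) to 1 (shut). A call has exactly 5 rows; each row is the pose to reach, as a shift and turn from the pose measured when the call began, along the tool's axes at that moment; what a row does not reach only later rows make up. A row lasts 1/8 s, in which the tool goes at most 62.5 mm and 10.7 degrees, less where a joint would pass 70% of its speed; a pose out of reach is approached as far as the arm can. A call with a gripper value outside its range is refused whole. The fingers move at their own pace and stop on an object; "grip_force" is the grip in N (left out, the last holds). Time passes only in rows, so rows that repeat a pose let the fingers close, or fill a call up. It gives the time, the measured TCP pose, the force and the opening at its end, in the units of the state.
- sense(): the state, without advancing time (a new reading comes with each control period).
- snapshot(name): name is "side" or "top"; returns the picture (384x512x3 uint8, blue, green, red); there is no depth.
- camera_model(name): a dict with "vertical_fov" (degrees; the focal length in pixels is half the picture's height over the tangent of half this angle, whatever the lens; pixels are square), "cx", "cy" (the principal point, pixels), "D" ([k1, k2, p1, p2, k3] as OpenCV has them; the pictures are not rectified), "R" (3x3) and "t" (3): a world point X has camera coordinates R X + t. Camera axes: x right, y down, z forward; pixel columns grow to the right and rows downward; lengths in m; the calibration is good to about 2 mm. A picture is of the moment at which its call begins. camera_model takes no time and is no camera call.
- sign_off(): hands the job in, once; it reports no verdict.
The state is a dict: "t": time; "q": joint angles; "qd": joint speeds; "tau": joint torques, N m; "tcp_pos": TCP position; "tool_rot": TCP orientation; "force": force on the tool from outside, world axes, zero at the start; "ft_torque": the same for the moment, N m; "finger_gap": opening from 0.0 (shut) to 1.0 (fully open).
Only numpy, scipy, OpenCV 4.12 (cv2) and the standard library are available. Lean on these libraries where they do the work, as an engineer would, in place of code of your own. Each camera call takes 0.05 s, during which the arm holds its last target. There are 200 camera calls.

## Working session

There is one attempt and no reset: what is moved stays moved. The work goes in short steps, Python scripts to look and compute and a tool call to move; the robot and the scene stay as the last step left them, time stands still between calls to the robot, and variables do not carry over. Pictures are saved under pics/ and viewed, about 8 in all and at most 12, crops included, and the job is handed in when it is done.

Besides the shell and the picture viewer there is one more tool, called after "Request:" by a JSON object that holds its "api" and its "payload", one argument or row to a line. step_arm: Moves the arm, as the interface text tells. Its arguments: {"type":"object","properties":{"increments":{"type":"array","items":{"type":"number"}},"grip_force":{"type":"number"}},"required":["increments"]}

```bash
mkdir -p pics; ls; python3 - <<'E'
from station import *
import cv2
for n in("top","side"):
    cv2.imwrite(f"pics/{n}0.png",snapshot(n)); m=camera_model(n)
    print({k:(v if not hasattr(v,'tolist') else v.tolist()) for k,v in m.items()})
s=sense();print(s)
E
```

```text
pics
{'vertical_fov': 47.58120350370146, 'cx': 259.8319203770096, 'cy': 190.34790407973776, 'D': [0.012106318316174388, 0.0, 0.0, 0.0, 0.0], 'R': [[-0.005677948967521444, -0.9996345790908204, 0.02642856752532449], [-0.9856663148795651, 0.0011384068649094169, -0.16870275558374204], [0.1686110216067149, -0.027007634397117074, -0.9853125956147173]], 't': [-0.002762322871804109, 0.6069235533942273, 1.313465273169749]}
{'vertical_fov': 55.59485730560224, 'cx': 256.8112066182315, 'cy': 195.24243509409308, 'D': [-0.05745976284616614, 0.0, 0.0, 0.0, 0.0], 'R': [[-0.8429907350701168, -0.5377823552254815, -0.012520343209291051], [-0.3419516891146007, 0.5536968745539457, -0.7592686042639085], [0.4152537331531361, -0.6357750463153823, -0.6506569200316384]], 't': [0.5001103898273592, 0.2545316423156906, 0.8614840136604104]}
{'t': 0.1, 'q': array([-1.41452346e+00,  5.28357260e-01,  1.43377109e+00, -3.49153878e-05,
        1.18138763e+00, -1.78470109e-01]), 'qd': array([ 0.00082657, -0.0007032 , -0.00355308, -0.00148933, -0.00281391,
       -0.00013141]), 'tau': array([ 1.15813987e-04, -4.43302274e+01, -1.78585911e+01, -2.41404323e-04,
        3.88309956e-03, -1.62742123e-05]), 'tcp_pos': array([ 0.20526433, -0.58965588,  0.23044224]), 'tool_rot': array([-0.69722074, -0.11848239,  0.69722848, -0.11712223]), 'force': array([-0.36004296,  0.14921418, -0.2022466 ]), 'ft_torque': array([-0.02863182,  0.00579599,  0.02061395]), 'finger_gap': 1.001530203735181}
```

View pics/top0.png

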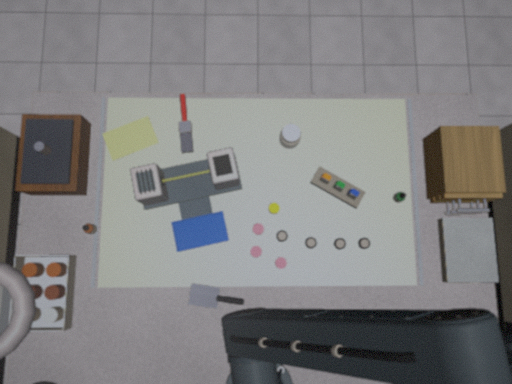

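View pics/side0.png

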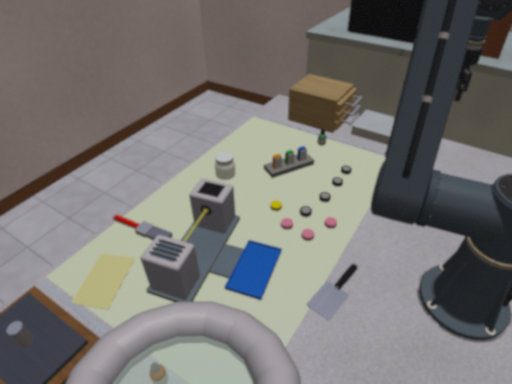

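The top view shows grey filters at about (282,236), (311,243), (340,243) and (364,243), the tray at (200,231), and the amber cuvette at (326,177) in the stand. The beam is near (186,176). The side view agrees.

```bash
cat > h.py <<'E'
import numpy as np, cv2
from station import *
def cast(n,uv,z):
    m=camera_model(n);f=192/np.tan(np.radians(m["vertical_fov"])/2)
    K=np.array([[f,0,m["cx"]],[0,f,m["cy"]],[0,0,1]])
    p=cv2.undistortPoints(np.array(uv,float).reshape(-1,1,2),K,np.array(m["D"])).reshape(-1,2)
    R=np.array(m["R"]);t=np.array(m["t"])
    d=np.c_[p,np.ones(len(p))]@R; c=-R.T@t
    return c+d*((z-c[2])/d[:,2])[:,None]
def blobs(mask,amin=8):
    n,l,s,c=cv2.connectedComponentsWithStats(mask.astype(np.uint8))
    return [(c[i],s[i,4],l==i) for i in range(1,n) if s[i,4]>=amin]
def proj(n,X):
    m=camera_model(n);f=192/np.tan(np.radians(m["vertical_fov"])/2)
    K=np.array([[f,0,m["cx"]],[0,f,m["cy"]],[0,0,1]])
    return cv2.projectPoints(np.array(X,float).reshape(-1,1,3),cv2.Rodrigues(np.array(m["R"]))[0],np.array(m["t"]),K,np.array(m["D"]))[0].reshape(-1,2)
def rect(n,l,z):
    c=max(cv2.findContours(l.astype(np.uint8),cv2.RETR_EXTERNAL,cv2.CHAIN_APPROX_NONE)[0],key=len)
    w=cast(n,c.reshape(-1,2),z)[:,:2].astype(np.float32)
    return cv2.minAreaRect(w)
E
cat > m.py <<'E'
from h import *
im=cv2.imread("pics/top0.png"); hsv=cv2.cvtColor(im,cv2.COLOR_BGR2HSV).astype(int);H,S,V=hsv[...,0],hsv[...,1],hsv[...,2]
tray=max(blobs((H>105)&(H<125)&(S>150)),key=lambda b:b[1]); print("tray",tray[0],tray[1],rect("top",tray[2],.011))
yy,xx=np.mgrid[:384,:512]
mk=(V<165)&(xx>270)&(xx<375)&(yy>225)&(yy<252)
for b in blobs(mk): print("filt",b[0].round(1),b[1],cast("top",b[0],.01).round(4), rect("top",b[2],.012)[:2])
st=(V<170)&(xx>303)&(xx<372)&(yy>160)&(yy<212)
b=max(blobs(st),key=lambda b:b[1]);print("stand",b[0],b[1],rect("top",b[2],.015))
for nm,lo,hi in(("amber",8,22),("green",45,85),("blue",105,130)):
    for b in blobs((H>lo)&(H<hi)&(S>90)&(xx>303)&(xx<372)&(yy>160)&(yy<212)): print(nm,b[0].round(1),b[1],cast("top",b[0],.053).round(4),cast("top",b[0],.074-.01).round(4))
b=(H>24)&(H<36)&(S>90)&(xx>150)&(xx<215)&(yy>160)&(yy<190)
p=np.argwhere(b)[:,::-1];w=cast("top",p,.095)[:,:2];print("beam",len(p),w.mean(0),cv2.fitLine(w.astype(np.float32),cv2.DIST_L2,0,.01,.01).ravel(), w[w[:,1].argmin()],w[w[:,1].argmax()])
a=im[150:260,120:250];b=im[155:265,270:400]
cv2.imwrite("pics/crop0.png",np.hstack([cv2.resize(a,None,fx=3,fy=3,interpolation=cv2.INTER_CUBIC),cv2.resize(b,None,fx=3,fy=3,interpolation=cv2.INTER_CUBIC)]))
E
python3 m.py
```

```text
tray [200.14492754 229.92753623] 1104 ((0.4850868284702301, 0.18494516611099243), (0.08720746636390686, 0.15515916049480438), 12.738701820373535)
filt [281.5 235.5] 143 [[ 0.4684 -0.0742  0.01  ]] ((0.4682493805885315, -0.07391636073589325), (0.04017151892185211, 0.04060020297765732))
filt [310.4 242.2] 144 [[ 0.4469 -0.1655  0.01  ]] ((0.4473731517791748, -0.1656688153743744), (0.041470978409051895, 0.037829574197530746))
filt [339.4 243.2] 148 [[ 0.4432 -0.258   0.01  ]] ((0.4432225823402405, -0.25762486457824707), (0.03954865038394928, 0.042630281299352646))
filt [363.7 242.8] 155 [[ 0.4441 -0.3359  0.01  ]] ((0.44447460770606995, -0.33647555112838745), (0.04036634787917137, 0.0449814535677433))
stand [337.50652529 187.24877651] 1226 ((0.624191403388977, -0.2570561170578003), (0.18124426901340485, 0.07674909383058548), 58.76881790161133)
amber [326.4 176.2] 48 [[ 0.6517 -0.2155  0.053 ]] [[ 0.6495 -0.2134  0.064 ]]
green [340.2 184. ] 38 [[ 0.6267 -0.2586  0.053 ]] [[ 0.6246 -0.2562  0.064 ]]
blue [354.  191.8] 45 [[ 0.6016 -0.3011  0.053 ]] [[ 0.5997 -0.2984  0.064 ]]
beam 4 [0.63004713 0.28619933] [ 0.19091812 -0.98160595  0.6300471   0.28619933] [0.63158544 0.2802356 ] [0.63158884 0.28925335]
```

View pics/crop0.png

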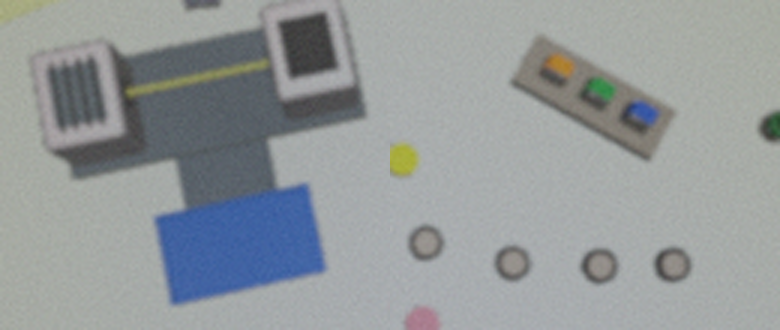

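The crop confirms the colorimeter is yawed about +12° and the stand about −30°, with amber at the far-left well. Next I'll refine the beam line and cross-check with the side camera.

```bash
cat >> h.py <<'E'
from scipy.spatial.transform import Rotation as Ro
def plan(p,yaw):   # yaw deg of jaw axis (mod 180), TCP target
    s=sense();R=Ro.from_quat(s["tool_rot"]).as_matrix()
    d=R.T@(np.array(p)-s["tcp_pos"])/.06
    cur=np.degrees(np.arctan2(R[1,1],R[0,1]))
    # tool x down: + turn = - world yaw
    dy=-((yaw-cur+90)%180-90)
    print("t",round(s["t"],2),"tcp",s["tcp_pos"].round(4),"jawyaw",cur.round(1),"tilt",np.degrees(np.arccos(-R[2,0])).round(2),"q6",s["q"][5].round(2),"gap",round(s["finger_gap"],3),"F",s["force"].round(1))
    print("shift",d.round(3),"turn",(dy/5).round(2),"or",((dy-np.sign(dy)*180)/5).round(2))
E
python3 - <<'E'
from h import *
t=cv2.imread("pics/top0.png");s=cv2.imread("pics/side0.png")
def hsv(im): return [c.astype(int) for c in cv2.split(cv2.cvtColor(im,cv2.COLOR_BGR2HSV))]
yy,xx=np.mgrid[:384,:512]
H,S,V=hsv(t)
b=(H>18)&(H<38)&(S>60)&(xx>155)&(xx<215)&(yy>165)&(yy<186)
p=np.argwhere(b)[:,::-1];w=cast("top",p,.095)[:,:2]
l=cv2.fitLine(w.astype(np.float32),cv2.DIST_HUBER,0,.01,.01).ravel()
print("beam top",len(p),l,w[w[:,1].argmin()],w[w[:,1].argmax()],np.degrees(np.arctan(-l[0]/l[1])))
# tower tops
m=(V>165)&(S<40)&(xx>128)&(xx<245)&(yy>145)&(yy<205)
H2,S2,V2=H,S,V
tr=np.array([.4851,.1849]);a=np.radians(12.7)
print("pred beam",tr+.165*np.array([np.cos(a),np.sin(a)]))
H,S,V=hsv(s)
b=(H>18)&(H<38)&(S>70)&(xx>178)&(xx<220)&(yy>200)&(yy<250)
p=np.argwhere(b)[:,::-1];w=cast("side",p,.095)[:,:2]
l=cv2.fitLine(w.astype(np.float32),cv2.DIST_HUBER,0,.01,.01).ravel()
print("beam side",len(p),l,w[w[:,1].argmin()],w[w[:,1].argmax()],np.degrees(np.arctan(-l[0]/l[1])))
tray=max(blobs((H>105)&(H<125)&(S>150)&(yy>220)),key=lambda b:b[1]);print("tray side",rect("side",tray[2],.011))
for nm,lo,hi in(("amber",8,22),("green",45,85),("blue",105,130)):
    for b in blobs((H>lo)&(H<hi)&(S>90)&(xx>265)&(xx<315)&(yy>140)&(yy<172)):
        top=b[0]; print(nm,b[0].round(1),b[1],cast("side",b[0],.055).round(4))
for b in blobs((V<125)&(xx>295)&(xx<355)&(yy>160)&(yy<218)&(yy>160+0*(xx))): print("filt",b[0].round(1),b[1],cast("side",b[0],.008).round(4))
print(proj("side",[[.447,-.1655,.007],[.443,-.258,.007]]))
print("PLAN f1");plan([.447,-.1655,.10],0);plan([.443,-.258,.10],0)
E
```

```text
beam top 113 [ 0.21522443 -0.9765646   0.6445677   0.22445124] [0.65946071 0.15394686] [0.63467318 0.29235654] 12.428695
pred beam [0.6460632  0.22117462]
beam side 158 [ 0.21752153 -0.9760555   0.6509407   0.19348153] [0.66633204 0.13973456] [0.63699357 0.26360401] 12.563501
tray side ((0.48300445079803467, 0.18857985734939575), (0.09351740777492523, 0.16172204911708832), 12.549894332885742)
amber [275.3 158.4] 48 [[ 0.6505 -0.2072  0.055 ]]
green [288.8 152.1] 13 [[ 0.6301 -0.2642  0.055 ]]
blue [301.  148.6] 21 [[ 0.604  -0.3056  0.055 ]]
filt [303.  163.8] 111 [[ 0.5837 -0.2881  0.008 ]]
filt [345.6 170.3] 56 [[ 0.4417 -0.3314  0.008 ]]
filt [336.9 182.2] 60 [[ 0.441  -0.2539  0.008 ]]
filt [324.3 197.5] 67 [[ 0.4441 -0.1614  0.008 ]]
filt [305.2 211.9] 78 [[ 0.4657 -0.0707  0.008 ]]
[[324.0151656  196.73958435]
 [336.77905816 181.64299937]]
PLAN f1
t 0.1 tcp [ 0.2053 -0.5897  0.2304] jawyaw -70.8 tilt 0.11 q6 -0.18 gap 1.002 F [-0.4  0.1 -0.2]
shift [ 2.186 -5.349 -6.127] turn -14.16 or 21.84
t 0.1 tcp [ 0.2053 -0.5897  0.2304] jawyaw -70.8 tilt 0.11 q6 -0.18 gap 1.002 F [-0.4  0.1 -0.2]
shift [ 2.183 -3.915 -5.558] turn -14.16 or 21.84
```

Request:
{"api": "step_arm", "payload": {
  "increments": [0.4,-0.8,-1.1,-2,0,0.8,-1.6,-2.2,-4,0,1.3,-2.4,-3.3,-6,0,1.7,-3.1,-4.4,-8,0,2.18,-3.9,-5.55,-10,0],
  "grip_force": 30
}}

```text
t: 0.72
tcp_pos: [0.3786, -0.346, 0.136]
tool_rot: [0.581, 0.403, -0.581, 0.402]
force: [0.7, -1.1, 0.1]
finger_gap: 0.999
```

```bash
python3 -c "
from h import *
plan([.442,-.256,.10],12.5)"
```

```text
t 0.72 tcp [ 0.3786 -0.346   0.136 ] jawyaw -20.5 tilt 0.1 q6 -0.6 gap 0.999 F [ 0.7 -1.1  0.1]
shift [ 0.602  0.464 -1.774] turn -6.6 or 29.4
```

Request:
{"api": "step_arm", "payload": {
  "increments": [0.2,0.2,-0.9,-2,0,0.6,0.46,-1.77,-4,0,0.6,0.46,-1.77,-6.6,0,0.6,0.46,-1.77,-6.6,0,0.6,0.46,-1.77,-6.6,0]
}}

```text
t: 1.35
tcp_pos: [0.4417, -0.2558, 0.0998]
tool_rot: [0.443, 0.552, -0.442, 0.551]
force: [0.2, 0.0, -0.9]
finger_gap: 0.999
```

```bash
python3 -c "
from h import *
plan([.442,-.256,.002],12.5)"
```

```text
t 1.35 tcp [ 0.4417 -0.2558  0.0998] jawyaw 12.5 tilt 0.13 q6 -0.96 gap 0.999 F [ 0.2  0.  -0.9]
shift [1.631 0.005 0.008] turn -0.0 or 36.0
```

Request:
{"api": "step_arm", "payload": {
  "increments": [0.8,0,0,0,0,1.5,0,0,0,0,1.62,0,0,0,0.2,1.62,0,0,0,0.4,1.62,0,0,0,0.5]
}}

```text
t: 1.98
tcp_pos: [0.4424, -0.2564, 0.004]
tool_rot: [0.443, 0.551, -0.442, 0.552]
force: [-0.2, -0.5, 0.0]
finger_gap: 0.497
```

Request:
{"api": "step_arm", "payload": {
  "increments": [0,0,0,0,1,0,0,0,0,1,0,0,0,0,1,0,0,0,0,1,0,0,0,0,1]
}}

```text
t: 2.6
tcp_pos: [0.4429, -0.2568, 0.0048]
tool_rot: [0.443, 0.55, -0.442, 0.552]
force: [-0.1, -0.3, 7.1]
finger_gap: 0.4
```

```bash
python3 - <<'E'
from h import *
a=np.radians(12.55);ux=np.array([np.cos(a),np.sin(a)]);uy=np.array([-ux[1],ux[0]]);tr=np.array([.484,.187])
print(tr+.035*uy,tr-.035*uy)
plan([*(tr+.035*uy),.09],12.5)
E
```

```text
[0.4763948  0.22116374] [0.4916052  0.15283626]
t 2.6 tcp [ 0.4429 -0.2568  0.0048] jawyaw 12.5 tilt 0.16 q6 -0.96 gap 0.4 F [-0.1 -0.3  7.1]
shift [-1.424  2.268 -7.656] turn -0.01 or 35.99
```

Request:
{"api": "step_arm", "payload": {
  "increments": [-0.8,0,0,0,1,-1.5,0.1,-0.5,0,1,-1.5,0.4,-1.3,0,1,-1.5,0.7,-2.2,0,1,-1.5,0.95,-3.1,0,1]
}}

```text
t: 3.22
tcp_pos: [0.4584, -0.0614, 0.095]
tool_rot: [0.444, 0.55, -0.442, 0.552]
force: [0.2, -0.0, -0.6]
finger_gap: 0.404
```

```bash
python3 - <<'E'
from h import *
plan([.4764,.2212,.09],12.5)
E
```

```text
t 3.23 tcp [ 0.4584 -0.0614  0.095 ] jawyaw 12.4 tilt 0.22 q6 -0.59 gap 0.404 F [ 0.2 -0.  -0.6]
shift [ 0.079  1.305 -4.536] turn -0.02 or 35.98
```

Request:
{"api": "step_arm", "payload": {
  "increments": [0,0.25,-0.9,0,1,0,0.5,-1.8,0,1,0,0.85,-2.9,0,1,0.05,1.15,-4,0,1,0.08,1.3,-4.54,0,1]
}}

```text
t: 3.85
tcp_pos: [0.4757, 0.224, 0.0898]
tool_rot: [0.443, 0.55, -0.442, 0.553]
force: [0.5, -0.0, -0.1]
finger_gap: 0.402
```

```bash
python3 - <<'E'
from h import *
plan([.4764,.2212,.012],12.5)
E
```

```text
t 3.85 tcp [0.4757 0.224  0.0898] jawyaw 12.5 tilt 0.23 q6 0.01 gap 0.402 F [ 0.5 -0.  -0.1]
shift [ 1.297 -0.003  0.046] turn 0.0 or -36.0
```

Request:
{"api": "step_arm", "payload": {
  "increments": [0.5,0,0.04,0,1,0.9,0,0.04,0,1,1.2,0,0.04,0,1,1.28,0,0.04,0,1,1.3,0,0.04,0,1]
}}

```text
t: 4.47
tcp_pos: [0.4765, 0.2215, 0.0118]
tool_rot: [0.443, 0.55, -0.442, 0.553]
force: [0.6, -0.5, -0.6]
finger_gap: 0.403
```

Request:
{"api": "step_arm", "payload": {
  "increments": [0,0,0,0,0.55,0,0,0,0,0.48,0,0,0,0,0.45,0,0,0,0,0.45,-0.3,0,0,0,0.45]
}}

```text
t: 5.1
tcp_pos: [0.4755, 0.2213, 0.0291]
tool_rot: [0.442, 0.551, -0.443, 0.552]
force: [-0.8, -0.1, -0.1]
finger_gap: 0.55
```

Request:
{"api": "step_arm", "payload": {
  "increments": [-0.6,0,0,0,0.45,-1.3,0,0,0,0.4,-1.3,-0.3,1,0,0.2,-1.3,-0.6,2,0,0,-1.3,-0.8,3,0,0]
}}

```text
t: 5.72
tcp_pos: [0.467, 0.0339, 0.1078]
tool_rot: [0.442, 0.551, -0.442, 0.553]
force: [0.3, 0.1, 0.5]
finger_gap: 0.999
```

```bash
python3 - <<'E'
from h import *
plan([.4455,-.1635,.1],12.5)
a=snapshot("top");b=snapshot("side");cv2.imwrite("pics/t1.png",a);cv2.imwrite("pics/s1.png",b)
f=lambda i:cv2.resize(i,None,fx=3,fy=3,interpolation=cv2.INTER_CUBIC)
cv2.imwrite("pics/c1.png",np.hstack([f(a[200:300,160:290]),f(b[205:305,210:340])]))
E
```

```text
t 5.72 tcp [0.467  0.0339 0.1078] jawyaw 12.6 tilt 0.12 q6 -0.38 gap 0.999 F [0.3 0.1 0.5]
shift [ 0.135 -1.067  3.133] turn 0.02 or -35.98
```

View pics/c1.png

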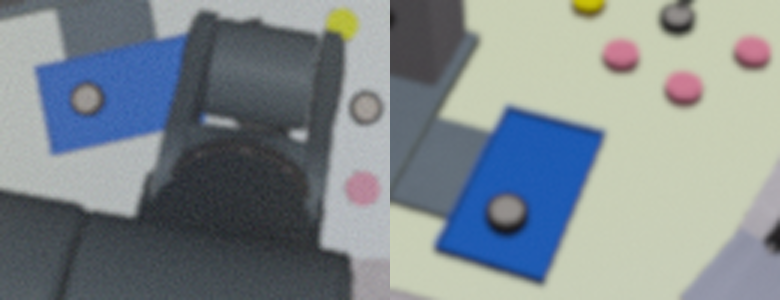

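The filter lies flat in the tray on its left half (crop 87,99; about top pixel 189,233). Now I'll fetch filter 1.

Request:
{"api": "step_arm", "payload": {
  "increments": [0,-0.3,0.9,0,0,0.1,-0.65,1.9,0,0,0.14,-1,2.9,0,0,0.14,-1.07,3.13,0,0,0.14,-1.07,3.13,0,0]
}}

```text
t: 6.45
tcp_pos: [0.4452, -0.1673, 0.0998]
tool_rot: [0.445, 0.548, -0.445, 0.551]
force: [-0.4, 0.1, 0.1]
finger_gap: 1.001
```

```bash
python3 - <<'E'
from h import *
plan([.4455,-.1635,.003],12.5)
E
```

```text
t 6.45 tcp [ 0.4452 -0.1673  0.0998] jawyaw 11.9 tilt 0.22 q6 -0.8 gap 1.001 F [-0.4  0.1  0.1]
shift [ 1.614  0.014 -0.067] turn -0.11 or 35.89
```

Request:
{"api": "step_arm", "payload": {
  "increments": [0.8,0,-0.06,-0.1,0,1.5,0,-0.06,-0.1,0,1.6,0,-0.06,-0.1,0.2,1.6,0,-0.06,-0.1,0.4,1.6,0,-0.06,-0.1,0.5]
}}

```text
t: 7.08
tcp_pos: [0.4457, -0.1639, 0.0052]
tool_rot: [0.443, 0.549, -0.443, 0.554]
force: [0.5, -0.1, 0.1]
finger_gap: 0.502
```

Request:
{"api": "step_arm", "payload": {
  "increments": [0,0,0,0,1,0,0,0,0,1,0,0,0,0,1,0,0,0,0,1,-0.3,0,0,0,1]
}}

```text
t: 7.7
tcp_pos: [0.445, -0.1636, 0.0229]
tool_rot: [0.443, 0.55, -0.443, 0.553]
force: [0.2, 0.2, -0.5]
finger_gap: 0.401
```

```bash
python3 - <<'E'
from h import *
plan([.4916,.1528,.09],12.5)
E
```

```text
t 7.7 tcp [ 0.445  -0.1636  0.0229] jawyaw 12.5 tilt 0.24 q6 -0.81 gap 0.401 F [ 0.2  0.2 -0.5]
shift [-1.131  1.901 -4.977] turn -0.01 or 35.99
```

Request:
{"api": "step_arm", "payload": {
  "increments": [-0.8,0.2,-0.5,0,1,-1.1,0.5,-1.4,0,1,-1.1,0.9,-2.4,0,1,-1.1,1.3,-3.4,0,1,-1.1,1.7,-4.4,0,1]
}}

```text
t: 8.32
tcp_pos: [0.4865, 0.1119, 0.0884]
tool_rot: [0.443, 0.55, -0.443, 0.553]
force: [1.1, -0.9, -1.4]
finger_gap: 0.4
```

```bash
python3 - <<'E'
from h import *
plan([.4916,.1528,.011],12.5)
E
```

```text
t 8.32 tcp [0.4865 0.1119 0.0884] jawyaw 12.4 tilt 0.27 q6 -0.21 gap 0.4 F [ 1.1 -0.9 -1.4]
shift [ 1.289  0.227 -0.652] turn -0.01 or 35.99
```

Request:
{"api": "step_arm", "payload": {
  "increments": [0,0.2,-0.65,0,1,0.2,0.22,-0.65,0,1,0.8,0.22,-0.65,0,1,1.2,0.22,-0.65,0,1,1.29,0.22,-0.65,0,1]
}}

```text
t: 8.95
tcp_pos: [0.4895, 0.1512, 0.0107]
tool_rot: [0.442, 0.55, -0.444, 0.551]
force: [-7.0, -1.2, 41.4]
finger_gap: 0.401
```

Request:
{"api": "step_arm", "payload": {
  "increments": [0.03,0,0,0,1,0.03,0,0,0,0.55,0.03,0,0,0,0.48,0.03,0,0,0,0.45,0,0,0,0,0.45]
}}

```text
t: 9.57
tcp_pos: [0.4893, 0.1509, 0.0104]
tool_rot: [0.442, 0.551, -0.445, 0.551]
force: [0.2, -0.2, 0.2]
finger_gap: 0.549
```

Request:
{"api": "step_arm", "payload": {
  "increments": [-0.3,0,0,0,0.45,-0.9,0,0,0,0.45,-1.7,0,0,0,0.4,-2.4,-0.3,0.8,0,0,-2.4,-0.6,1.8,0,0]
}}

```text
t: 10.2
tcp_pos: [0.4797, 0.0409, 0.1577]
tool_rot: [0.442, 0.549, -0.442, 0.554]
force: [0.7, -0.7, 0.1]
finger_gap: 0.991
```

```bash
python3 - <<'E'
from h import *
plan([.650,-.2145,.12],-30.3)
E
```

```text
t 10.2 tcp [0.4797 0.0409 0.1577] jawyaw 12.6 tilt 0.41 q6 -0.36 gap 0.991 F [ 0.7 -0.7  0.1]
shift [0.664 1.841 4.768] turn 8.57 or -27.43
```

Request:
{"api": "step_arm", "payload": {
  "increments": [0,0.35,0.9,2,0,0,0.7,1.8,4,0,0,1.05,2.7,6,0,0,1.4,3.6,8,0,0,1.75,4.5,8.57,0]
}}

```text
t: 10.82
tcp_pos: [0.6414, -0.2014, 0.1595]
tool_rot: [0.614, 0.349, -0.613, 0.353]
force: [1.1, 1.1, 0.2]
finger_gap: 1.0
```

```bash
python3 - <<'E'
from h import *
plan([.650,-.2145,.12],-30.3)
a=snapshot("top");b=snapshot("side");cv2.imwrite("pics/t2.png",a);cv2.imwrite("pics/s2.png",b)
f=lambda i:cv2.resize(i,None,fx=3,fy=3,interpolation=cv2.INTER_CUBIC)
cv2.imwrite("pics/c2.png",np.hstack([f(a[180:280,160:290]),f(b[205:305,210:340])]))
H,S,V=[c.astype(int) for c in cv2.split(cv2.cvtColor(cv2.imread("pics/top0.png"),cv2.COLOR_BGR2HSV))]
yy,xx=np.mgrid[:384,:512]
# cap tops: bright saturated pixels only
for nm,lo,hi in(("amber",8,22),("green",45,85),("blue",105,130)):
    m=(H>lo)&(H<hi)&(S>90)&(xx>303)&(xx<372)&(yy>160)&(yy<212)
    m&=V>np.percentile(V[m],85)*.8
    p=np.argwhere(m)[:,::-1];print(nm,len(p),p.mean(0).round(1),cast("top",p.mean(0),.065).round(4))
E
```

```text
t 10.82 tcp [ 0.6414 -0.2014  0.1595] jawyaw -30.4 tilt 0.37 q6 0.06 gap 1.0 F [1.1 1.1 0.2]
shift [0.659 0.23  0.115] turn -0.03 or 35.97
amber 46 [326.6 176.2] [[ 0.6492 -0.2139  0.065 ]]
green 36 [340.5 184. ] [[ 0.6244 -0.2567  0.065 ]]
blue 40 [354.5 192. ] [[ 0.5991 -0.2997  0.065 ]]
```

View pics/c2.png

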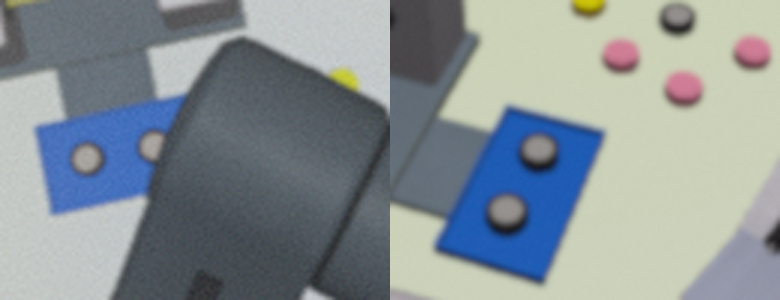

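Both filters lie flat side by side in the tray (side crop 538,150 and 507,212). Now the amber cuvette.

Request:
{"api": "step_arm", "payload": {
  "increments": [0,0.22,0.11,0,0,0.3,0.22,0.11,0,0,0.6,0.22,0.11,0,0,0.6,0.22,0.11,0,0,0.6,0.22,0.11,0,0]
}}

```text
t: 11.55
tcp_pos: [0.6526, -0.2182, 0.1236]
tool_rot: [0.616, 0.346, -0.612, 0.355]
force: [-0.5, -0.3, -0.4]
finger_gap: 1.004
```

```bash
python3 - <<'E'
from h import *
plan([.6495,-.2142,.028],-30.3)
E
```

```text
t 11.55 tcp [ 0.6526 -0.2182  0.1236] jawyaw -30.5 tilt 0.76 q6 0.05 gap 1.004 F [-0.5 -0.3 -0.4]
shift [ 1.592 -0.098 -0.035] turn -0.04 or 35.96
```

Request:
{"api": "step_arm", "payload": {
  "increments": [0.2,-0.1,-0.03,0,0,0.7,-0.1,-0.03,0,0,1.2,-0.1,-0.03,0,0,1.55,-0.1,-0.03,0,0,1.58,-0.1,-0.03,0,0]
}}

```text
t: 12.18
tcp_pos: [0.648, -0.2135, 0.0268]
tool_rot: [0.615, 0.348, -0.613, 0.354]
force: [0.9, 0.4, -0.4]
finger_gap: 0.999
```

```bash
python3 - <<'E'
from h import *
plan([.6495,-.2142,.028],-30.3)
a=snapshot("top");b=snapshot("side");cv2.imwrite("pics/t3.png",a);cv2.imwrite("pics/s3.png",b)
f=lambda i:cv2.resize(i,None,fx=5,fy=5,interpolation=cv2.INTER_CUBIC)
cv2.imwrite("pics/c3.png",np.hstack([f(a[140:220,290:370]),f(b[115:195,240:320])]))
E
```

```text
t 12.18 tcp [ 0.648  -0.2135  0.0268] jawyaw -30.5 tilt 0.56 q6 0.05 gap 0.999 F [ 0.9  0.4 -0.4]
shift [-0.019  0.028 -0.003] turn -0.04 or 35.96
```

View pics/c3.png

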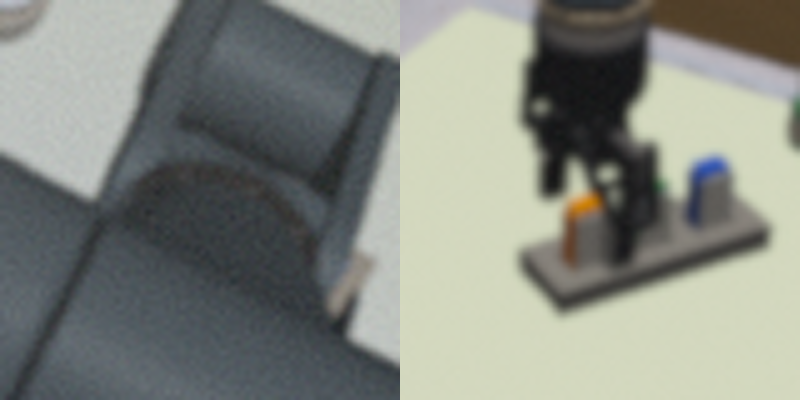

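```bash
python3 - <<'E'
from h import *
s=sense();R=Ro.from_quat(s["tool_rot"]).as_matrix();p=s["tcp_pos"]
def c(X):return ((proj("side",X)-[240,115])*5+[400,0]).round(0)
for k in(.0425,.057):
    print(c([p+R[:,1]*k*sg-R[:,0]*.013 for sg in(1,-1)]).tolist())
am=np.array([.6495,-.2142,.065]);cy=np.array([np.sin(np.radians(30.3)),np.cos(np.radians(30.3)),0]);cx=np.array([cy[1],-cy[0],0])
print("cap corners",c([am+a*cx*.010+b*cy*.012 for a in(-1,1) for b in(-1,1)]).tolist(),"foot",c(am-[0,0,.045]).tolist())
print("blue cap",c(am-.1*cy).tolist())
E
```

```text
[[553.0, 196.0], [614.0, 261.0]]
[[543.0, 186.0], [625.0, 273.0]]
cap corners [[606.0, 203.0], [575.0, 212.0], [592.0, 188.0], [561.0, 197.0]] foot [[582.0, 254.0]]
blue cap [[709.0, 161.0]]
```

The side crop shows finger and cap where predicted: near fingertip about (622,262), amber cap about (585,203), fingers on the frosted sides. Closing.

Request:
{"api": "step_arm", "payload": {
  "increments": [0,0.03,0,0,0,0,0.03,0,0,0.5,0,0.03,0,0,0.65,0,0.03,0,0,0.7,0,0.03,0,0,0.75],
  "grip_force": 35
}}

```text
t: 12.9
tcp_pos: [0.6508, -0.2152, 0.0289]
tool_rot: [0.616, 0.346, -0.612, 0.355]
force: [-0.1, 0.5, -0.0]
finger_gap: 0.25
```

Request:
{"api": "step_arm", "payload": {
  "increments": [0,0,0,0,1,0,0,0,0,1,0,0,0,0,1,0,0,0,0,1,0,0,0,0,1]
}}

```text
t: 13.52
tcp_pos: [0.6504, -0.2149, 0.0287]
tool_rot: [0.615, 0.347, -0.613, 0.355]
force: [-2.1, 1.3, -0.6]
finger_gap: 0.23
```

```bash
python3 - <<'E'
from h import *
plan([.6495,-.2142,.028],-30.3)
E
```

```text
t 13.53 tcp [ 0.6504 -0.2149  0.0287] jawyaw -30.5 tilt 0.68 q6 0.05 gap 0.23 F [-2.1  1.3 -0.6]
shift [ 0.011 -0.018 -0.003] turn -0.04 or 35.96
```

Request:
{"api": "step_arm", "payload": {
  "increments": [-0.2,0,0,0,1,-0.5,0,0,0,1,-1,0,0,0,1,-1.8,0,0,0,1,-2.6,0,0,0,1]
}}

```text
t: 14.15
tcp_pos: [0.6495, -0.214, 0.1879]
tool_rot: [0.616, 0.346, -0.612, 0.356]
force: [1.3, -0.3, 0.0]
finger_gap: 0.231
```

Request:
{"api": "step_arm", "payload": {
  "increments": [-0.3,0,0,0,1,-0.3,0,0,0,1,-0.3,0,0,0,1,-0.3,0,0,0,1,-0.3,0,0,0,1]
}}

```text
t: 14.78
tcp_pos: [0.6488, -0.2136, 0.2044]
tool_rot: [0.615, 0.347, -0.613, 0.355]
force: [-0.5, 0.2, -0.7]
finger_gap: 0.227
```

```bash
python3 - <<'E'
from h import *
plan([.6452,.222,.2],12.5)
b=snapshot("side");cv2.imwrite("pics/s4.png",b)
cv2.imwrite("pics/c4.png",cv2.resize(b[60:200,220:340],None,fx=4,fy=4,interpolation=cv2.INTER_CUBIC))
E
```

```text
t 14.78 tcp [ 0.6488 -0.2136  0.2044] jawyaw -30.5 tilt 0.71 q6 0.05 gap 0.227 F [-0.5  0.2 -0.7]
shift [ 0.014 -3.739 -6.224] turn -8.6 or 27.4
```

View pics/c4.png

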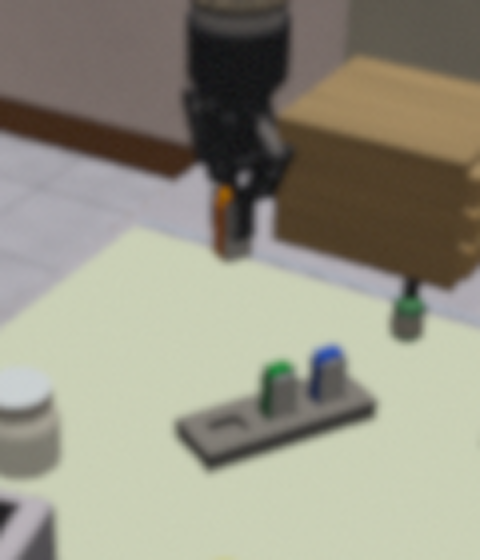

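The cuvette hangs upright in the fingers (crop 232,225) and the stand and the other two are undisturbed. Carrying it to the gap at height.

Request:
{"api": "step_arm", "payload": {
  "increments": [0,-0.3,-0.5,-1,1,0,-0.7,-1.1,-2,1,0,-1.1,-1.8,-3.4,1,0,-1.5,-2.5,-4.8,1,0,-1.9,-3.1,-6.2,1]
}}

```text
t: 15.45
tcp_pos: [0.6451, 0.0062, 0.2023]
tool_rot: [0.497, 0.499, -0.497, 0.508]
force: [1.0, 0.6, -0.7]
finger_gap: 0.23
```

```bash
python3 - <<'E'
from h import *
plan([.6452,.222,.2],12.5)
E
```

```text
t 15.45 tcp [0.6451 0.0062 0.2023] jawyaw 0.7 tilt 0.71 q6 -0.17 gap 0.23 F [ 1.   0.6 -0.7]
shift [ 0.01   0.047 -3.597] turn -2.35 or 33.65
```

Request:
{"api": "step_arm", "payload": {
  "increments": [0,0.02,-0.8,-0.6,1,0,0.03,-1.6,-1.2,1,0,0.04,-2.4,-1.8,1,0,0.05,-3.2,-2.35,1,0,0.05,-3.6,-2.35,1]
}}

```text
t: 16.08
tcp_pos: [0.6449, 0.2247, 0.2]
tool_rot: [0.442, 0.548, -0.442, 0.556]
force: [0.7, -0.1, -1.0]
finger_gap: 0.227
```

Request:
{"api": "step_arm", "payload": {
  "increments": [0,0,0,0,1,0,0,0,0,1,0,0,0,0,1,0,0,0,0,1,0,0,0,0,1]
}}

```text
t: 16.7
tcp_pos: [0.6451, 0.2238, 0.2001]
tool_rot: [0.442, 0.547, -0.443, 0.556]
force: [-0.0, 0.1, -0.9]
finger_gap: 0.228
```

```bash
python3 - <<'E'
from h import *
plan([.6452,.222,.0865],12.5)
a=snapshot("top");b=snapshot("side");cv2.imwrite("pics/s5.png",b)
f=lambda i:cv2.resize(i,None,fx=4,fy=4,interpolation=cv2.INTER_CUBIC)
cv2.imwrite("pics/c5.png",np.hstack([f(a[130:230,120:220]),f(b[130:230,140:240])]))
s=sense();p=s["tcp_pos"]+[0,0,.0088]
print(((proj("side",[p,p+[0,0,.0275],p-[0,0,.0275]])-[140,130])*4+[400,0]).round())
E
```

```text
t 16.7 tcp [0.6451 0.2238 0.2001] jawyaw 12.5 tilt 0.68 q6 -0.04 gap 0.228 F [-0.   0.1 -0.9]
shift [ 1.894 -0.018  0.012] turn 0.01 or -35.99
[[582. 260.]
 [576. 224.]
 [589. 295.]]
```

View pics/c5.png

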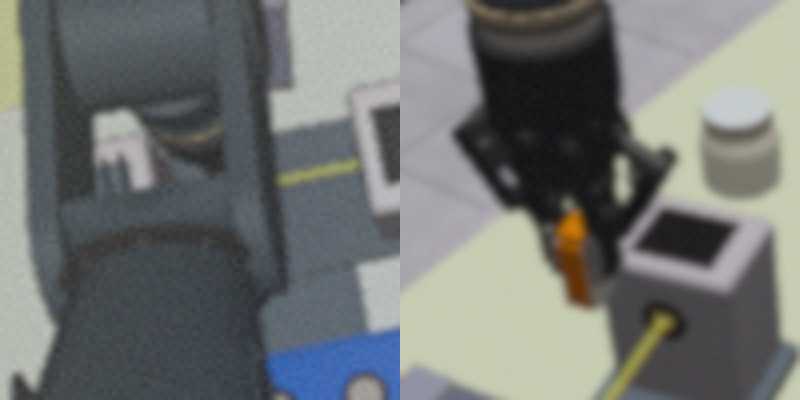

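The cuvette is above the gap, upright and where predicted (side crop about 580,258). Lowering it straight down.

Request:
{"api": "step_arm", "payload": {
  "increments": [0.4,-0.02,0.01,0,1,0.8,-0.02,0.01,0,1,1.2,-0.02,0.01,0,1,1.6,-0.02,0.01,0,1,1.89,-0.02,0.01,0,1]
}}

```text
t: 17.42
tcp_pos: [0.6446, 0.2225, 0.0855]
tool_rot: [0.442, 0.548, -0.443, 0.556]
force: [0.6, 0.0, -0.6]
finger_gap: 0.231
```

Request:
{"api": "step_arm", "payload": {
  "increments": [0,0,0,0,1,0,0,0,0,1,0,0,0,0,1,0,0,0,0,1,0,0,0,0,1]
}}

```text
t: 18.05
tcp_pos: [0.6448, 0.2225, 0.086]
tool_rot: [0.442, 0.548, -0.443, 0.556]
force: [-0.2, -0.3, -0.7]
finger_gap: 0.228
```

```bash
python3 - <<'E'
from h import *
plan([.6452,.222,.0865],12.5)
a=snapshot("top");b=snapshot("side");cv2.imwrite("pics/t6.png",a);cv2.imwrite("pics/s6.png",b)
f=lambda i:cv2.resize(i,None,fx=4,fy=4,interpolation=cv2.INTER_CUBIC)
cv2.imwrite("pics/c6.png",f(b[130:280,140:300]))
s=sense();p=s["tcp_pos"]+[0,0,.0088]
print(((proj("side",[p,p+[0,0,.0275],p-[0,0,.0275]])-[140,130])*4).round())
H,S,V=[c.astype(int) for c in cv2.split(cv2.cvtColor(b,cv2.COLOR_BGR2HSV))];yy,xx=np.mgrid[:384,:512]
m=(H>=5)&(H<20)&(S>120)&(xx>170)&(xx<240)&(yy>180)&(yy<250)
for q in blobs(m): print("amber",q[0].round(1),q[1])
E
```

```text
t 18.05 tcp [0.6448 0.2225 0.086 ] jawyaw 12.6 tilt 0.67 q6 -0.04 gap 0.228 F [-0.2 -0.3 -0.7]
shift [-0.007  0.004  0.01 ] turn 0.01 or -35.99
[[210. 395.]
 [204. 364.]
 [215. 425.]]
amber [190.1 226.4] 112
```

View pics/c6.png

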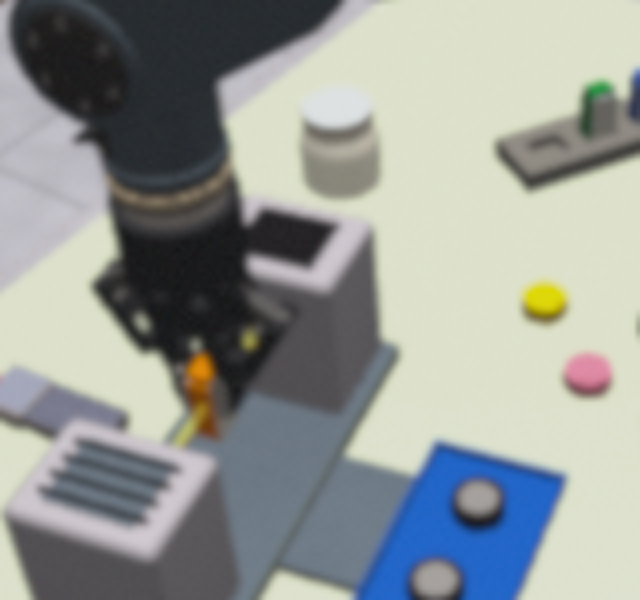

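The beam meets the middle of the amber window (crop about 205,400, predicted centre 210,395). Both filters are flat in the tray. Handing in.

```bash
python3 -c "
from station import *
print(sign_off())"
```

```text
the job is handed in; nothing more can be done
None
```

I put two of the four grey filters flat, side by side, in the blue tray and left the other two alone. Then I took the amber cuvette by its frosted faces, carried it above the towers and lowered it straight into the beam. I handed the job in at about 18 s, with the gripper still holding it.

**Last position check:** the tool was within about 1 mm of the position I measured for the light path, with jaw yaw 12.6° against 12.5° wanted and tilt 0.7°. The gripper opening was about 19.5 mm, with no notable outside force. In the last side view the beam meets the middle of the amber window and both filters lie flat. The jar, green cuvette and tool-side pieces visible there look unmoved.

**Disagreement:** the two cameras' cruder estimates of the tray and amber cuvette differed by a few mm. The close-up views matched the positions I used.

**Worth noting:** when I set down the second filter, the tool read about 41 N of upward push. It stayed flat, and the reading returned to zero on release. I saw no failed check; sign-off gave no verdict.

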